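# Check the belt grinder's end stop with a steel square

### The job

Check that the end stop of the belt grinder stands square to the belt: pick up the silver right-angled square by its orange grip, lay it flat on the grinder's rest and, still holding it, press its outer corner firmly into the corner between belt and stop for a second, so that both edges bear on both faces without a gap. Then let go and leave it lying flat and flush in that corner. Leave the brass 60-degree gauge where it lies.

Things in the scene. Friction and masses are not known exactly. Their poses are not given: they have to be found in the camera images.
- square: Silver steel square lying flat. Legs 140 long, 26 wide, 8 thick, 0.22-0.45 kg. Origin: OUTER corner, underside; x and y run along the legs' outer edges (legs on the + sides), z up. Upright orange grip block centred at x 60, y 60, from z 8 to 48; 18 thick along direction (1,1), 70 long along (-1,1), on a brace joining the legs. Lengths in mm.
- platen: Grinder's upright brick-red belt, 50 mm tall. Origin: inner corner of belt and stop, on top of the rest (20 mm above table). x along the belt, away from the stop; y out of the belt; z up. Belt face y=0 (x -20 to 190), stop face x=0; rest 200 by 135 mm. Seated, the square's frame equals this one. Beyond y=-55 the motor stands up to 96 mm over the table.
- stop: Grinder's end stop: dark steel bar fixed at a right angle to the belt, 14 mm thick (x -14 to 0), 115 mm long (y 3 to 118), 45 mm tall above the rest. Same frame as the platen: origin at the inner corner on the rest; its working face is x=0, facing +x.
- gauge: Bystander: brass gauge lying flat, with the same orange grip at x 60, y 60 mm, but its two 140 mm legs form a 60-degree point. Origin: where its outer edges meet, underside; legs at 15 and 75 degrees from its x axis, z up. An orange-handled knife and a blue-grey sharpening stone lie farther out, past the work.
Things that resemble listed ones, but are neither listed nor needed, are in the scene too. Of the things like the square, leave any that is red; of the rest the larger one is meant.

How it is judged:
By the outcome, as a careful person would: the job done as asked, in the order asked, and still so for the second after the job is handed in, with the robot touching nothing.
It also fails if it takes over 40 s, if anything falls off the work surface, if the arm or the gripper's body presses on something with over 40 N, if the wrist force passes 120 N, or if a joint passes its speed limit or range.

### The arm

A 6-joint arm with a two-finger parallel gripper is mounted at the origin on the work surface. World frame = base frame: x ahead of the robot, y to its left, z up, the work surface at z = 0. Lengths are in m, angles in degrees, forces in N, time in s.
With the tool pointing down it reaches from about 0.375 to 0.925 m from the base axis. Payload 5.7 kg.
Tool frame: the origin (TCP) lies between the finger pads; the fingertips stand bot.tcp_to_tips ahead of it and the grasp point (between the pads) lies 8 mm behind it (bot.tcp_to_tips is the distance from the TCP to the fingertips, in m); z points along the fingers, y is the line along which they close (so a half turn about z gives the same grasp; the last joint's range is limited). The gripper opens to 85 mm and grips with 20 to 120 N. Pads are 22 mm wide; open, the fingers measure 114 mm over their backs; the gripper's body (76 mm by 85 mm) begins 54 mm behind the grasp point. The pads swing forward as they close: fully open they stand 13 mm farther back than shut.
Start: joints at [57.175, 20.558, 86.54, -0, 72.909, -6.595], TCP at [0.265, 0.538, 0.242] pointing down, gripper open.
Joint ranges: [-170.27, 170.27], [-57.76, 135], [12.27, 136.19], [-55.21, 235.2], [11.17, 155.16], [-170.74, 170.74]. Speed limits (degrees/s): [136.94, 136.94, 180, 180, 180, 180].

### API

Orientations are given as a 3x3 rotation matrix whose columns are the frame's x, y, z axes.
In Python, from plant import bot, read_camera, finish_job gives the robot as it stands. The module is installed in compiled form; this text tells all that it offers.
- The arm moves only by the tool step_arm, never from a script. Its argument "targets" is a list of rows, each an object with "claw": the opening in per cent of the stroke, from 0 (shut) to 100 (fully open); "slide": the shift along the tool's x, y, z in mm, a list of three; "delta_rot": the turn, a rotation vector about the tool's x, y, z in rad, a list of three. A call has 1 to 8 rows; each row shifts and turns the commanded pose from where the row before left it, along the tool's axes as they then stand; what a row does not reach is not made up. A row lasts 1/8 s, in which the tool goes at most 62.5 mm and 10.7 degrees, less where a joint would pass 70% of its speed; a pose out of reach is approached as far as the arm can. A call with a gripper value outside its range is refused whole. The fingers move at their own pace and stop on an object; "newtons" is the grip in N (left out, the last holds). Time passes only in rows, so rows that do not move let the fingers close. It gives the time, the measured TCP pose, the force, the opening and the grip force at its end, in the units of the state.
- bot.observe(): the state, without advancing time (a new reading comes with each control period).
- read_camera(name): name is "scene" or "top" or "wrist"; returns a dict with "image" (384x512x3 uint8, red, green, blue), "mtx" (3x3 intrinsics, pixels), "world_to_cam" (4x4, takes a point from world to camera coordinates); the wrist camera has in their place "hand_eye" (4x4, takes a point from camera to tool coordinates, whose origin is the TCP and whose axes are the flange's). Camera axes: x right, y down, z forward; pixel columns grow to the right and rows downward; lengths in m; the calibration is good to about 2 mm. The wrist camera is an equidistant fisheye: a pixel r from the principal point sees the ray r / f radians off the axis. A picture is of the moment at which its call begins: read the wrist's pose just before it. There is no depth.
- finish_job(): hands the job in; it is judged then, once.
The state is a dict: "time": time; "joint_pos": joint angles; "joint_velocities": joint speeds; "joint_torque": joint torques, N m; "ee_pos": TCP position; "eef_rot": TCP orientation; "ft_force": force on the tool from outside, world axes, zero at the start; "moment": the same for the moment, N m; "opening": finger opening in m; "grasp_force": force on a finger pad.
Only numpy, scipy, OpenCV 4.12 (cv2) and the standard library are available. Lean on these libraries where they do the work, as an engineer would, in place of code of your own. Each camera call takes 0.05 s, during which the arm holds its last target. There are 200 camera calls.

## Working session

There is one attempt and no reset: what is moved stays moved. The work goes in short steps, Python scripts to look and compute and a tool call to move; the robot and the scene stay as the last step left them, time stands still between calls to the robot, and variables do not carry over. Pictures are saved under pics/ and viewed, at most 10 in all, crops included, and the job is handed in when it is done.

Besides the shell and the picture viewer there is one more tool, called after ">>>" as name(argument=value, ...) on one line, values as JSON. step_arm: Moves the arm, as the interface text tells. Its arguments: {"type":"object","properties":{"targets":{"type":"array","items":{"type":"object","properties":{"claw":{"type":"number"},"slide":{"type":"array","items":{"type":"number"}},"delta_rot":{"type":"array","items":{"type":"number"}}}}},"newtons":{"type":"number"}},"required":["targets"]}

```bash
mkdir -p pics; cat > h.py <<'E'
import numpy as np, cv2
from plant import bot, read_camera, finish_job
def ray(c,uv):
    M=c["world_to_cam"];R=M[:3,:3];o=-R.T@M[:3,3]
    d=R.T@np.linalg.inv(c["mtx"])@np.array([uv[0],uv[1],1.]);return o,d
def onz(c,uv,z):
    o,d=ray(c,uv);return o+d*(z-o[2])/d[2]
def proj(c,p):
    M=c["world_to_cam"];q=c["mtx"]@(M[:3,:3]@np.array(p)+M[:3,3]);return q[:2]/q[2]
E
python3 - <<'E'
from h import *
s=bot.observe();print({k:np.round(v,3) for k,v in s.items()},bot.tcp_to_tips)
a=read_camera("scene");b=read_camera("top")
np.savez("c0.npz",**{"s_"+k:v for k,v in a.items()},**{"t_"+k:v for k,v in b.items()})
for n,c in(("scene",a),("top",b)):
    cv2.imwrite(f"pics/{n}0.png",cv2.resize(c["image"][:,:,::-1],(800,600),interpolation=cv2.INTER_CUBIC))
    print(c["mtx"],c["world_to_cam"])
E
```

```text
{'time': np.float64(0.0), 'joint_pos': array([57.175, 20.6  , 86.6  ,  0.   , 72.91 , -6.594]), 'joint_velocities': array([ 0.03 , -0.002, -0.065,  0.033,  0.096, -0.063]), 'joint_torque': array([-4.0000e-03, -5.2763e+01, -2.7861e+01, -0.0000e+00,  1.3000e-02,
       -0.0000e+00]), 'ee_pos': array([0.265, 0.538, 0.241]), 'eef_rot': array([[-0.897,  0.442, -0.001],
       [ 0.442,  0.897, -0.002],
       [ 0.   , -0.002, -1.   ]]), 'ft_force': array([ 0.066,  0.671, -0.304]), 'moment': array([ 0.026, -0.015, -0.002]), 'grasp_force': np.float64(0.0), 'opening': np.float64(0.085)} 0.011
[[353.50346111   0.         254.79580528]
 [  0.         353.50346111 187.20503179]
 [  0.           0.           1.        ]] [[-0.62322788  0.78190752  0.01440959  0.19884257]
 [ 0.5611249   0.45993312 -0.68818629 -0.33886935]
 [-0.54472548 -0.42081131 -0.72539093  1.24806588]
 [ 0.          0.          0.          1.        ]]
[[466.05431835   0.         257.64562423]
 [  0.         466.05431835 195.5214718 ]
 [  0.           0.           1.        ]] [[-0.02244953 -0.99952031 -0.02133446  0.16271359]
 [-0.98980736  0.02522307 -0.14016132  0.52212349]
 [ 0.14063221  0.01797045 -0.98989881  1.21129286]
 [ 0.          0.          0.          1.        ]]
```

View pics/scene0.png

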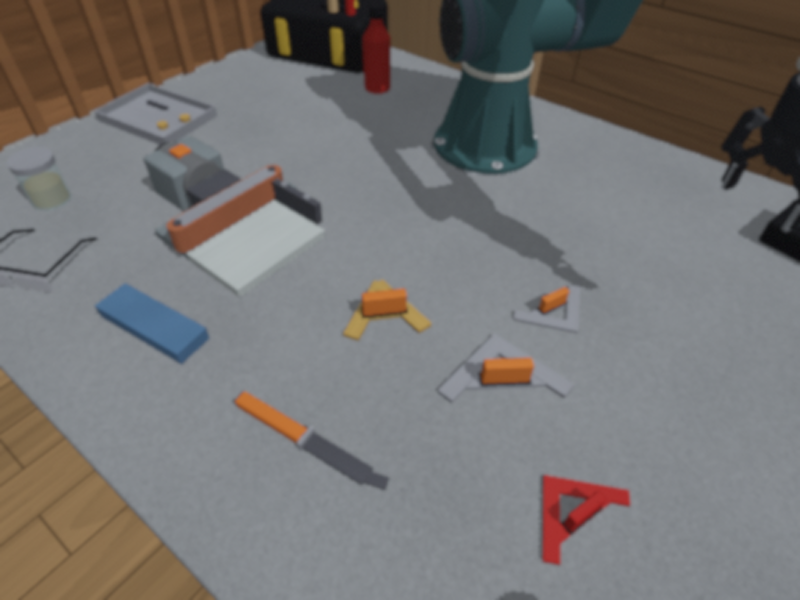

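View pics/top0.png

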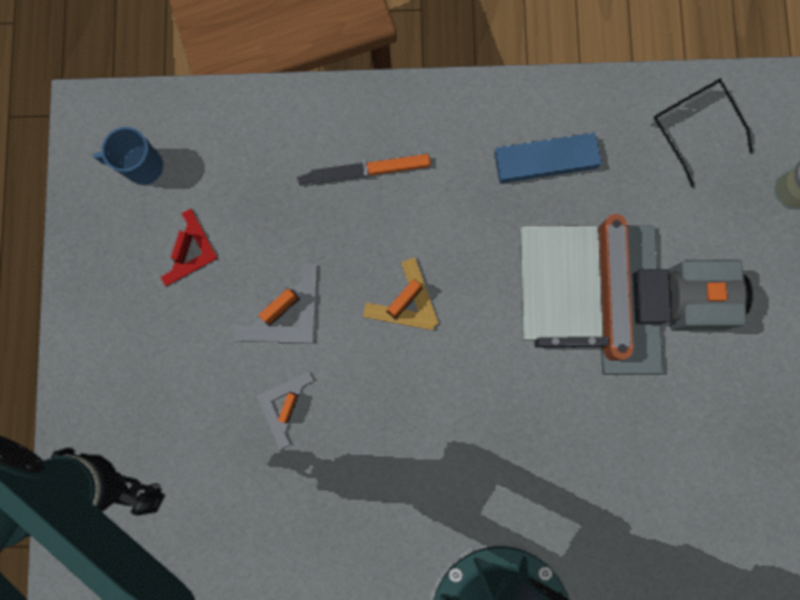

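Scene: large silver square at top-view (290,310), with its grip at (278,307). Look-alikes: small silver square (285,405), red square (190,250) and brass gauge (405,298). By the description I choose the large silver one. The rest's corner is near (602,338).

```bash
python3 - <<'E'
from h import *
z=np.load("c0.npz");T={k[2:]:z[k] for k in z if k[:2]=="t_"};S={k[2:]:z[k] for k in z if k[:2]=="s_"}
im=T["image"]
a=cv2.resize(im[160:225,140:210],None,fx=6,fy=6,interpolation=cv2.INTER_CUBIC)
b=cv2.resize(im[135:245,325:415],None,fx=4,fy=4,interpolation=cv2.INTER_CUBIC)
H=max(a.shape[0],b.shape[0]);o=np.zeros((H,a.shape[1]+b.shape[1],3),np.uint8)
o[:a.shape[0],:a.shape[1]]=a;o[:b.shape[0],a.shape[1]:]=b
cv2.imwrite("pics/crop.png",o[:,:,::-1]);print(o.shape)
for c in(T,S):
    M=c["world_to_cam"];print(-M[:3,:3].T@M[:3,3])
# coarse
p=lambda u,v,zz:np.round(onz(T,(u/1.5625,v/1.5625),zz),4)
print("sq",p(314,342,.008),p(318,265,.008),p(236,340,.008))
print("grip",p(278,307,.048))
print("plat",p(602,338,.065),p(602,226,.02))
E
```

```text
(440, 780, 3)
[0.35010773 0.1276985  1.27571028]
[0.99392555 0.52558097 0.66926519]
sq [0.4696 0.3072 0.008 ] [0.6067 0.2994 0.008 ] [0.4765 0.4445 0.008 ]
grip [0.5274 0.3629 0.048 ]
plat [ 0.4592 -0.18    0.065 ] [ 0.6608 -0.2034  0.02  ]
```

View pics/crop.png

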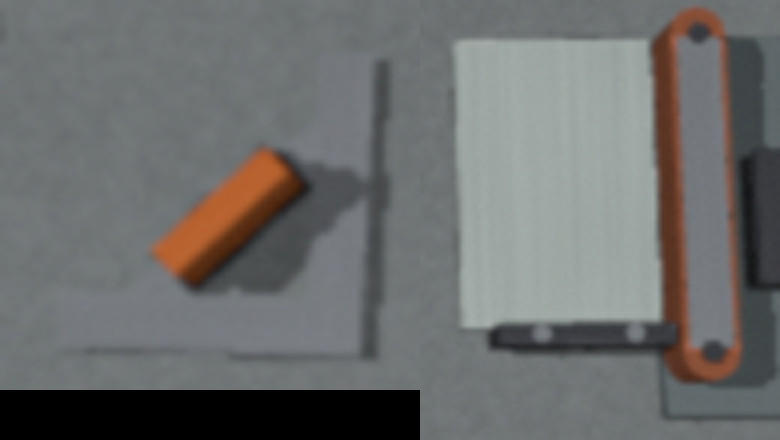

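Crop: this is the large silver square, with its outer corner at lower right and its grip along the diagonal. The rest, belt edge and stop are clear. I'll move above the grip.

>>> step_arm(targets=[{"slide": [-45,-5.5,0],"claw": 100},{"slide": [-45,-5.5,0]},{"slide": [-45,-5.5,0],"delta_rot": [0,0,0.076]},{"slide": [-45,-5.5,0],"delta_rot": [0,0,0.076]},{"slide": [-45,-5.5,0],"delta_rot": [0,0,0.076]},{"slide": [-45,-5.5,0],"delta_rot": [0,0,0.076]},{"slide": [-45,-5.5,0],"delta_rot": [0,0,0.076]},{"slide": [0,0,0]}])

```text
invalid input
```

```bash
cat >> h.py <<'E'
def wray(w,s,uv):
    f=w["mtx"][0,0];c=w["mtx"][:2,2];d=np.array(uv)-c;r=np.hypot(*d);t=r/f
    v=np.array([*(d/max(r,1e-9)*np.sin(t)),np.cos(t)])
    X=w["hand_eye"];Rt=np.array(s["eef_rot"]);o=Rt@X[:3,3]+s["ee_pos"];return o,Rt@X[:3,:3]@v
def wonz(w,s,uv,z):
    o,d=wray(w,s,uv);return o+d*(z-o[2])/d[2]
def snap(name,z=1.5625):
    s=bot.observe();w=read_camera("wrist")
    cv2.imwrite(f"pics/{name}.png",cv2.resize(w["image"][:,:,::-1],(800,600),interpolation=cv2.INTER_CUBIC))
    np.savez(name+".npz",pos=s["ee_pos"],rot=s["eef_rot"],**w);return s,w
E
python3 - <<'E'
from h import *
s,w=snap("w1");print(s["time"],s["ee_pos"],s["eef_rot"],w["mtx"],w["hand_eye"])
z=np.load("c0.npz");T={k[2:]:z[k] for k in z if k[:2]=="t_"}
for uv,h in (((382.75,145),.02),((385.5,215.5),.02),((334,145),.02),((335.25,216.75),.02),((343,216.25),.065),((389.25,215.5),.065)): print(onz(T,uv,h).round(4))
E
```

```text
0.1 [0.26488038 0.53768723 0.24152386] [[-8.97013656e-01  4.42001885e-01 -9.13302477e-04]
 [ 4.42002789e-01  8.97012537e-01 -1.42950530e-03]
 [ 1.87399732e-04 -1.68596802e-03 -9.99998561e-01]] [[297.31863964   0.         248.3584886 ]
 [  0.         297.31863964 193.34711594]
 [  0.           0.           1.        ]] [[ 1.13670617e-03 -9.47451695e-01 -3.19896848e-01  8.31265092e-02]
 [ 9.99999348e-01  1.11299847e-03  2.56936389e-04 -1.27649952e-03]
 [ 1.12609885e-04 -3.19896931e-01  9.47452342e-01 -1.30382624e-01]
 [ 0.00000000e+00  0.00000000e+00  0.00000000e+00  1.00000000e+00]]
[ 0.6599 -0.1964  0.02  ]
[ 0.4655 -0.1921  0.02  ]
[ 0.6637 -0.063   0.02  ]
[ 0.4654 -0.0573  0.02  ]
[ 0.4621 -0.0708  0.065 ]
[ 0.4611 -0.1903  0.065 ]
```

View pics/w1.png

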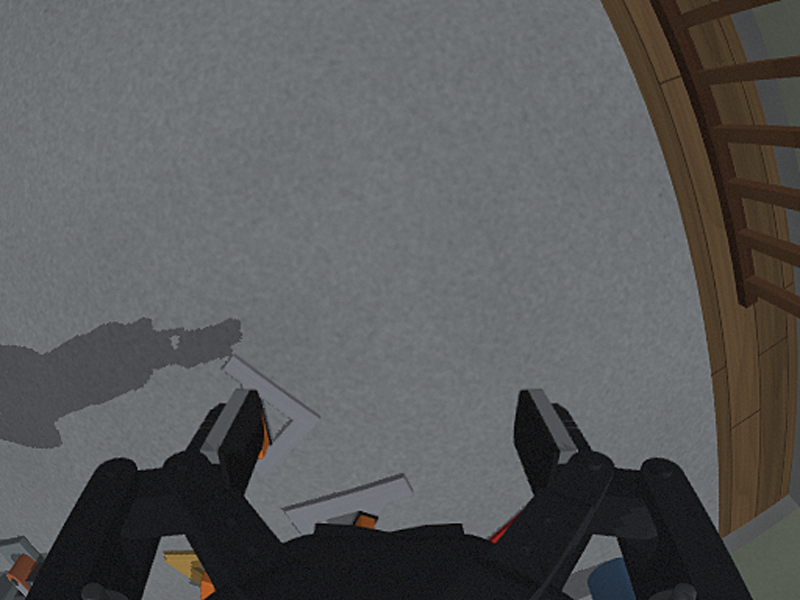

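The wrist view shows the tool still at the start pose, since the move was refused; the large square is at (350,500). I'll resend with every field filled in.

>>> step_arm(targets=[{"claw": 100,"slide": [-45,-5.5,0],"delta_rot": [0,0,0]},{"claw": 100,"slide": [-45,-5.5,0],"delta_rot": [0,0,0]},{"claw": 100,"slide": [-45,-5.5,0],"delta_rot": [0,0,0]},{"claw": 100,"slide": [-45,-5.5,0],"delta_rot": [0,0,0]},{"claw": 100,"slide": [-45,-5.5,0],"delta_rot": [0,0,0.127]},{"claw": 100,"slide": [-45,0,0],"delta_rot": [0,0,0.127]},{"claw": 100,"slide": [0,0,0],"delta_rot": [0,0,0.127]},{"claw": 100,"slide": [0,0,0],"delta_rot": [0,0,0]}], newtons=40)

```text
time: 1.15
ee_pos: [0.4925, 0.3887, 0.2418]
eef_rot: [[-0.668, 0.744, -0.001], [0.744, 0.668, -0.0], [0.0, -0.001, -1.0]]
ft_force: [0.5, -0.6, -0.3]
opening: 0.0853
grasp_force: 0.0
```

```bash
python3 - <<'E'
from h import *
s,w=snap("w2");print(s["time"],s["ee_pos"],s["eef_rot"],s["joint_pos"])
E
```

```text
1.15 [0.49254223 0.38866644 0.24180069] [[-6.68376299e-01  7.43822716e-01 -9.43522353e-04]
 [ 7.43823268e-01  6.68376169e-01 -4.92400348e-04]
 [ 2.64369292e-04 -1.03092260e-03 -9.99999434e-01]] [ 3.19697386e+01  2.28589610e+01  8.29535648e+01  4.87270460e-03
  7.42482725e+01 -9.97346641e+00]
```

View pics/w2.png

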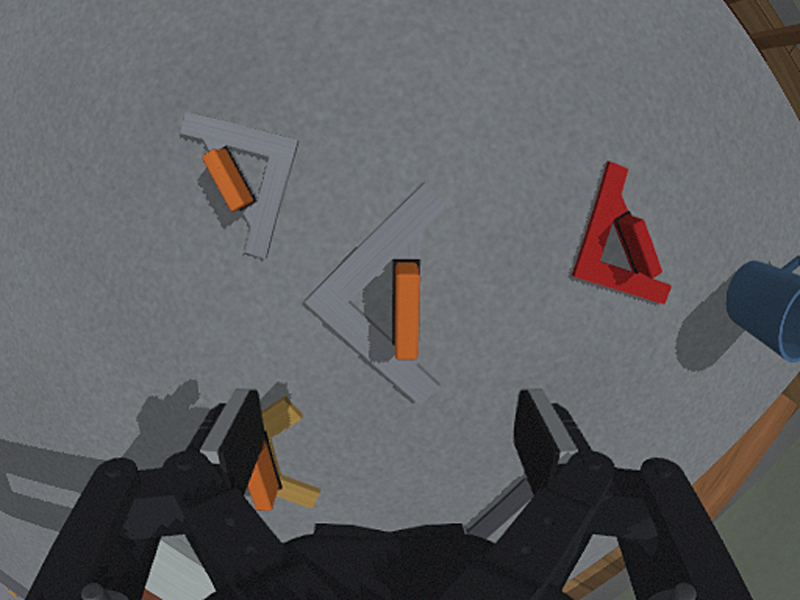

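The square is clear: outer corner at (304,301), leg ends at (424,183) and (414,403), grip top face from (394,262) to (419,360).

```bash
python3 - <<'E'
from h import *
z=np.load("w2.npz");w=dict(z);s={"ee_pos":z["pos"],"eef_rot":z["rot"]}
P=lambda u,v,h:wonz(w,s,(u/1.5625,v/1.5625),h)
o,a,b=P(304,301,.008),P(424,183,.008),P(414,403,.008)
print(o,a,b,np.linalg.norm(a-o),np.linalg.norm(b-o))
for d in(a-o,b-o):print(np.degrees(np.arctan2(d[1],d[0])))
im=w["image"];hsv=cv2.cvtColor(im,cv2.COLOR_RGB2HSV)
m=cv2.inRange(hsv,(5,150,130),(20,255,255));m[:,:200]=0;m[:,300:]=0;m[260:]=0
c=max(cv2.findContours(m,0,2)[0],key=cv2.contourArea)
q=cv2.boxPoints(cv2.minAreaRect(c));W=np.array([wonz(w,s,x,.048) for x in q]);print(q*1.5625);print(W)
g=W.mean(0);print("grip",g,[np.linalg.norm(W[i]-W[i-1]) for i in range(4)])
e=max([(W[1]-W[0]),(W[2]-W[1])],key=np.linalg.norm);print(np.degrees(np.arctan2(e[1],e[0])))
R=s["eef_rot"];print("tool delta mm",R.T@(g-s["ee_pos"])*1000)
# square from edges: yaw
yaw=np.mean([np.degrees(np.arctan2(*(d[1::-1]))) - k for d,k in(((a-o),0),((b-o),90))]);print("yaw",yaw)
t=np.radians(yaw);Rz=np.array([[np.cos(t),-np.sin(t)],[np.sin(t),np.cos(t)]]);print("grip from corner",o[:2]+Rz@[.06,.06])
E
```

```text
[0.46540318 0.31119993 0.008     ] [0.47353741 0.44901835 0.008     ] [0.60057462 0.30139247 0.008     ] 0.138058253353488 0.13552676076823378
86.62224458455002
-4.149865708516567
[[396.875  273.4375]
 [418.75   273.4375]
 [418.75   357.8125]
 [396.875  357.8125]]
[[0.49937612 0.38813377 0.048     ]
 [0.51111586 0.39875559 0.048     ]
 [0.55728231 0.34975095 0.048     ]
 [0.54468486 0.33847191 0.048     ]]
grip [0.52811479 0.36877805 0.048     ] [np.float64(0.06722485961550079), np.float64(0.01583175184275239), np.float64(0.06732604207310501), np.float64(0.016908945175086128)]
-46.708169973752725
tool delta mm [-38.62053496  13.36653972 193.77680482]
yaw -3.763810561983277
grip from corner [0.52921239 0.3671319 ]
```

>>> step_arm(targets=[{"claw": 100,"slide": [-39.4,13,20],"delta_rot": [0,0,0.007]},{"claw": 100,"slide": [0,0,45],"delta_rot": [0,0,0]},{"claw": 100,"slide": [0,0,45],"delta_rot": [0,0,0]},{"claw": 100,"slide": [0,0,40],"delta_rot": [0,0,0]},{"claw": 100,"slide": [0,0,0],"delta_rot": [0,0,0]}], newtons=40)

```text
time: 1.82
ee_pos: [0.5251, 0.3677, 0.0891]
eef_rot: [[-0.665, 0.746, -0.007], [0.746, 0.665, -0.004], [0.002, -0.007, -1.0]]
ft_force: [-0.4, 0.1, 0.2]
opening: 0.0853
grasp_force: 0.0
```

```bash
python3 - <<'E'
from h import *
s,w=snap("w3");print(s["time"],s["ee_pos"],s["eef_rot"])
R=s["eef_rot"]
im=w["image"];hsv=cv2.cvtColor(im,cv2.COLOR_RGB2HSV)
m=cv2.inRange(hsv,(5,150,130),(20,255,255))
n,l,st,ce=cv2.connectedComponentsWithStats(m)
for i in range(1,n):
    if st[i,4]>60: print(st[i],ce[i], R.T@(wonz(w,s,ce[i],.048)-s["ee_pos"])*1000)
E
```

```text
1.825 [0.5251072  0.36765692 0.08911999] [[-0.66539309  0.74646314 -0.00669494]
 [ 0.74649123  0.66538498 -0.00369575]
 [ 0.00169597 -0.00745685 -0.99997076]]
[ 42  53  36  63 898] [59.29398664 83.9298441 ] [  99.66001166 -125.07192296   42.2228918 ]
[ 242  182   28   89 2115] [255.05815603 221.81985816] [ 5.7229015   2.89464049 41.10931767]
[115 374  16  10  99] [122.52525253 379.58585859] [-179.42269664 -131.51246231   41.79758906]
```

View pics/w3.png

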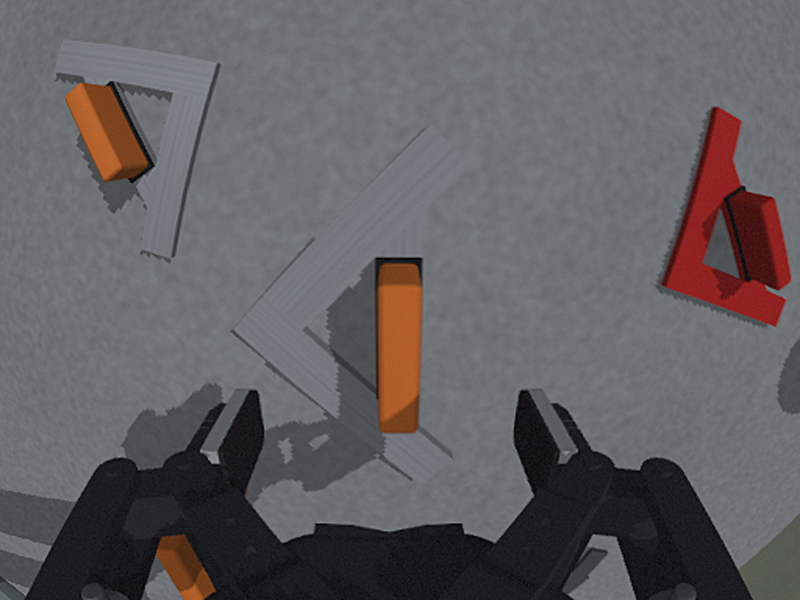

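The pads straddle the grip (top face 376–421 × 262–433), with a few mm left to correct.

>>> step_arm(targets=[{"claw": 100,"slide": [4,2.5,20],"delta_rot": [0,0,0]},{"claw": 100,"slide": [0,0,20],"delta_rot": [0,0,0]},{"claw": 100,"slide": [0,0,18],"delta_rot": [0,0,0]},{"claw": 60,"slide": [0,0,0],"delta_rot": [0,0,0]},{"claw": 35,"slide": [0,0,0],"delta_rot": [0,0,0]},{"claw": 10,"slide": [0,0,0],"delta_rot": [0,0,0]},{"claw": 10,"slide": [0,0,0],"delta_rot": [0,0,0]},{"claw": 10,"slide": [0,0,0],"delta_rot": [0,0,0]}], newtons=60)

```text
time: 2.88
ee_pos: [0.5282, 0.3735, 0.0352]
eef_rot: [[-0.663, 0.748, 0.001], [0.749, 0.663, 0.001], [-0.0, 0.001, -1.0]]
ft_force: [-0.9, -0.3, 6.7]
opening: 0.0174
grasp_force: 60.0
```

>>> step_arm(targets=[{"claw": 10,"slide": [0,0,-10],"delta_rot": [0,0,0]},{"claw": 10,"slide": [0,0,-20],"delta_rot": [0,0,0]},{"claw": 10,"slide": [0,0,-25],"delta_rot": [0,0,0]},{"claw": 10,"slide": [0,0,-25],"delta_rot": [0,0,0]},{"claw": 10,"slide": [0,0,-20],"delta_rot": [0,0,0]},{"claw": 10,"slide": [0,0,0],"delta_rot": [0,0,0]}], newtons=60)

```text
time: 3.62
ee_pos: [0.529, 0.3741, 0.1371]
eef_rot: [[-0.663, 0.748, 0.004], [0.749, 0.663, 0.002], [-0.001, 0.005, -1.0]]
ft_force: [-0.5, 0.3, -2.0]
opening: 0.0169
grasp_force: 59.0
```

```bash
python3 - <<'E'
from h import *
s,w=snap("w4");print(s["time"],s["ee_pos"],s["eef_rot"],s["ft_force"],s["moment"],s["opening"])
E
```

```text
3.625 [0.52900393 0.37409305 0.1370591 ] [[-0.663131    0.74849192  0.00413792]
 [ 0.74850267  0.66312777  0.00230496]
 [-0.00101873  0.00462574 -0.99998878]] [-0.503251    0.27744559 -1.95856731] [ 0.06662875 -0.03286549 -0.02121135] 0.01691072851006594
```

View pics/w4.png

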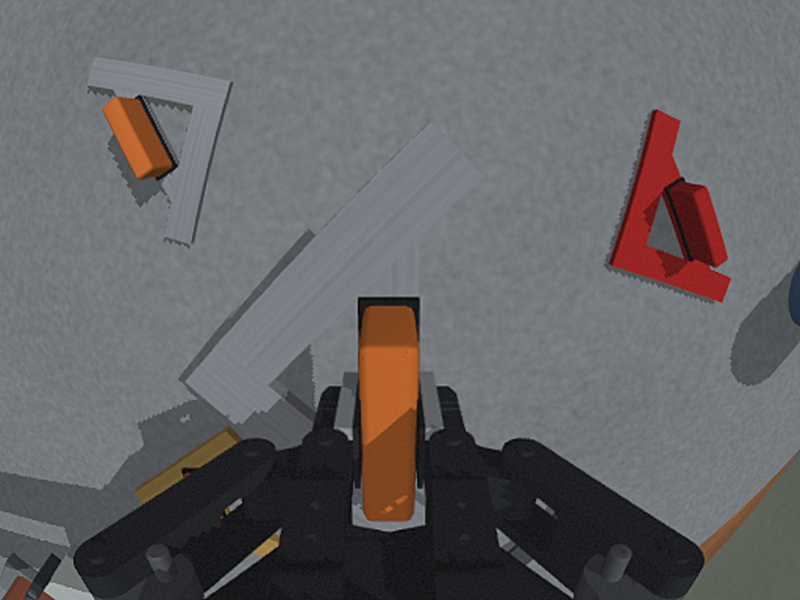

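The square is held and level. Its visible corner is at (182,380), the far leg end at (432,122), and the grip top spans (388,305)–(388,520).

```bash
python3 - <<'E'
from h import *
z=np.load("w4.npz");w=dict(z);s={"ee_pos":np.zeros(3),"eef_rot":np.eye(3)}
P=lambda u,v,h:(wonz(w,s,(u/1.5625,v/1.5625),h)*1000).round(1)
c=P(182,380,.027);e=P(432,122,.027);print("corner",c,"yend",e,"grip",P(388,305,-.013),P(388,520,-.013))
d=e-c;print(np.degrees(np.arctan2(d[1],d[0])))
R=z["rot"]
y=np.radians(-1.3);Rz=np.array([[np.cos(y),-np.sin(y)],[np.sin(y),np.cos(y)]])
g=np.array([.461,-.192])+Rz@[.075,.075]
print("staging grip",g,"tool delta",R[:2,:2].T@(g-z["pos"][:2])*1000)
E
```

```text
corner [ -4.6 -86.3  27. ] yend [92.6 13.1 27. ] grip [ 42.1  -1.4 -13. ] [-37.   -1.3 -13. ]
45.64112641867271
staging grip [ 0.53768225 -0.11872085] tool delta [-374.62738335 -320.30293738]
```

>>> step_arm(targets=[{"claw": 10,"slide": [-20,-17,0],"delta_rot": [0,0,-0.037]},{"claw": 10,"slide": [-34,-29,0],"delta_rot": [0,0,0]},{"claw": 10,"slide": [-34,-29,0],"delta_rot": [0,0,0]},{"claw": 10,"slide": [-34,-29,0],"delta_rot": [0,0,0]},{"claw": 10,"slide": [-34,-29,0],"delta_rot": [0,0,0]},{"claw": 10,"slide": [-34,-29,0],"delta_rot": [0,0,0]},{"claw": 10,"slide": [-34,-29,0],"delta_rot": [0,0,0]},{"claw": 10,"slide": [-30,-26,0],"delta_rot": [0,0,0]}], newtons=60)

```text
time: 4.68
ee_pos: [0.5441, 0.0381, 0.1334]
eef_rot: [[-0.69, 0.724, -0.002], [0.724, 0.69, -0.0], [0.001, -0.001, -1.0]]
ft_force: [0.3, -0.2, -3.7]
opening: 0.0167
grasp_force: 59.0
```

```bash
python3 - <<'E'
from h import *
s=bot.observe();R=s["eef_rot"];print(s["time"],s["ee_pos"],R,s["joint_pos"])
print(R.T@(np.array([.5377,-.1187,.135])-s["ee_pos"])*1000, np.degrees(np.arctan2(R[1,1],R[0,1]))-45)
E
```

```text
4.675 [0.54412588 0.03807166 0.13339668] [[-6.90110266e-01  7.23701904e-01 -1.83694266e-03]
 [ 7.23703216e-01  6.90111332e-01 -7.25937518e-05]
 [ 1.21515871e-03 -1.37949901e-03 -9.99998310e-01]] [-3.24763941e+00  2.33106777e+01  1.00139552e+02 -1.21085776e-02
  5.66546150e+01 -4.68799006e+01]
[-109.01964123 -112.84252674   -1.58012775] -1.3610256139907406
```

>>> step_arm(targets=[{"claw": 10,"slide": [-30,-31,0],"delta_rot": [0,0,0]},{"claw": 10,"slide": [-30,-31,0],"delta_rot": [0,0,0]},{"claw": 10,"slide": [-25,-27,0],"delta_rot": [0,0,0]},{"claw": 10,"slide": [-15,-17,0],"delta_rot": [0,0,0]},{"claw": 10,"slide": [0,0,0],"delta_rot": [0,0,0]},{"claw": 10,"slide": [0,0,0],"delta_rot": [0,0,0]}], newtons=60)

```text
time: 5.42
ee_pos: [0.5367, -0.1052, 0.1337]
eef_rot: [[-0.69, 0.724, -0.001], [0.724, 0.69, 0.001], [0.002, -0.001, -1.0]]
ft_force: [0.7, 0.1, -1.9]
opening: 0.017
grasp_force: 59.1
```

```bash
python3 - <<'E'
from h import *
s,w=snap("w5");R=s["eef_rot"];print(s["time"],s["ee_pos"],s["ft_force"])
print(R.T@(np.array([.5377,-.1187,.135])-s["ee_pos"])*1000, np.degrees(np.arctan2(R[1,1],R[0,1]))-45)
E
```

```text
5.425 [ 0.53668529 -0.10519076  0.13369412] [ 0.69079723  0.06022871 -1.88167111]
[-10.47453019  -8.58958496  -1.31828458] -1.3589228930800985
```

View pics/w5.png

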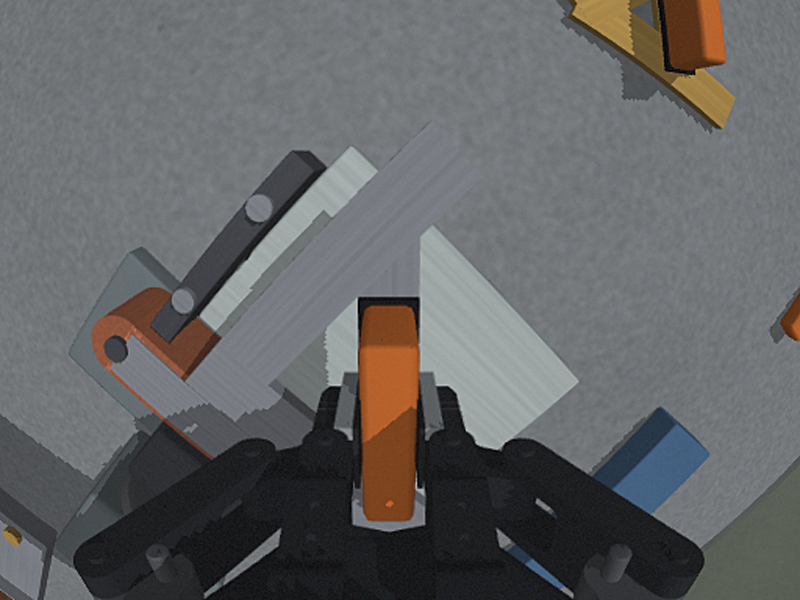

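Square hangs above the rest, parallel to the stop (stop running from (310,160) to (170,330)). I'll take a closer crop to measure the stop and belt edges before lowering.

```bash
python3 - <<'E'
from h import *
w=np.load("w5.npz");cv2.imwrite("pics/crop5.png",cv2.resize(w["image"][85:285,50:250,::-1],(600,600),interpolation=cv2.INTER_CUBIC))
E
```

```text
(no output)
```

View pics/crop5.png

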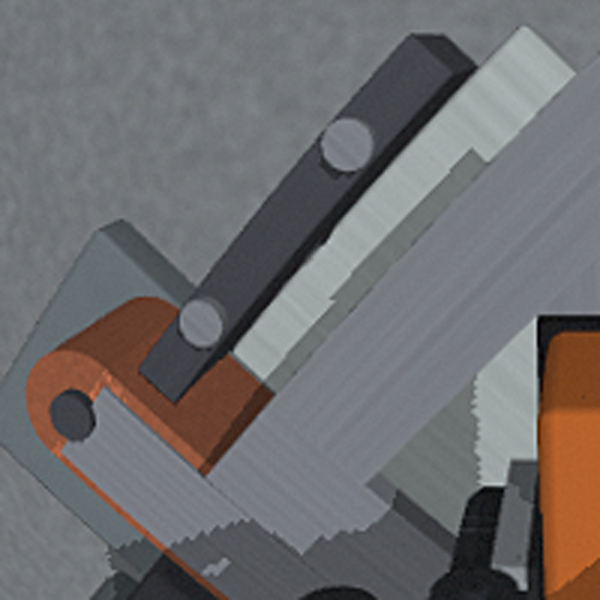

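The stop's inner foot runs (478,70)–(232,352) in the crop, its inner top edge (442,70)–(178,402). The belt's foot is (232,352)–(272,388), its top edge (108,375)–(210,472).

```bash
python3 - <<'E'
from h import *
z=np.load("w5.npz");w=dict(z);s={"ee_pos":z["pos"],"eef_rot":z["rot"]}
P=lambda u,v,h:wonz(w,s,(u/3+50,v/3+85),h)
ang=lambda a,b:np.degrees(np.arctan2(*(b-a)[1::-1]))
for n,a,b in(("stopfoot",P(478,70,.02),P(232,352,.02)),("stoptop",P(442,70,.065),P(178,402,.065)),("beltfoot",P(232,352,.02),P(272,388,.02)),("belttop",P(108,375,.07),P(210,472,.07)),("sqyleg",P(210,472,.1065),P(590,65,.1065))):print(n,a.round(4),b.round(4),ang(a,b))
E
```

```text
stopfoot [ 0.4618 -0.075   0.02  ] [ 0.4602 -0.1899  0.02  ] -90.79911139753189
stoptop [ 0.459  -0.0752  0.065 ] [ 0.4603 -0.1864  0.065 ] -89.30506269361878
beltfoot [ 0.4602 -0.1899  0.02  ] [ 0.4771 -0.1902  0.02  ] -0.7610892978405948
belttop [ 0.4412 -0.1918  0.07  ] [ 0.4787 -0.1934  0.07  ] -2.4414480730880657
sqyleg [ 0.4787 -0.1657  0.1065] [ 0.4817 -0.0508  0.1065] 88.54763257050196
```

>>> step_arm(targets=[{"claw": 10,"slide": [0,0,20],"delta_rot": [0,0,0]},{"claw": 10,"slide": [0,0,20],"delta_rot": [0,0,0]},{"claw": 10,"slide": [0,0,18],"delta_rot": [0,0,0]},{"claw": 10,"slide": [0,0,10],"delta_rot": [0,0,0]},{"claw": 10,"slide": [0,0,4],"delta_rot": [0,0,0]},{"claw": 10,"slide": [0,0,0],"delta_rot": [0,0,0]}], newtons=60)

```text
time: 6.22
ee_pos: [0.5375, -0.1056, 0.0624]
eef_rot: [[-0.691, 0.723, 0.0], [0.723, 0.691, -0.0], [-0.0, -0.0, -1.0]]
ft_force: [-0.9, -0.6, -2.8]
opening: 0.0168
grasp_force: 59.0
```

>>> step_arm(targets=[{"claw": 10,"slide": [0,0,1],"delta_rot": [0,0,0]},{"claw": 10,"slide": [0,0,1],"delta_rot": [0,0,0]},{"claw": 10,"slide": [0,0,0],"delta_rot": [0,0,0]}])

```text
time: 6.6
ee_pos: [0.5374, -0.106, 0.0605]
eef_rot: [[-0.69, 0.724, 0.0], [0.724, 0.69, -0.0], [-0.0, 0.0, -1.0]]
ft_force: [1.1, -1.0, -2.6]
opening: 0.0164
grasp_force: 59.0
```

>>> step_arm(targets=[{"claw": 10,"slide": [0,0,2],"delta_rot": [0,0,0]},{"claw": 10,"slide": [0,0,1.5],"delta_rot": [0,0,0]},{"claw": 10,"slide": [0,0,0],"delta_rot": [0,0,0]}])

```text
time: 6.98
ee_pos: [0.5372, -0.1059, 0.0566]
eef_rot: [[-0.69, 0.724, -0.0], [0.724, 0.69, 0.0], [0.0, -0.0, -1.0]]
ft_force: [0.7, 0.7, -3.1]
opening: 0.0169
grasp_force: 59.0
```

>>> step_arm(targets=[{"claw": 10,"slide": [0,0,1],"delta_rot": [0,0,0]},{"claw": 10,"slide": [0,0,0],"delta_rot": [0,0,0]}])

```text
time: 7.22
ee_pos: [0.5373, -0.1058, 0.0557]
eef_rot: [[-0.69, 0.723, -0.0], [0.723, 0.69, -0.0], [0.0, -0.0, -1.0]]
ft_force: [-0.1, 0.2, -1.6]
opening: 0.0169
grasp_force: 59.0
```

>>> step_arm(targets=[{"claw": 10,"slide": [0,0,1],"delta_rot": [0,0,0]},{"claw": 10,"slide": [0,0,0],"delta_rot": [0,0,0]}])

```text
time: 7.48
ee_pos: [0.5374, -0.1059, 0.0552]
eef_rot: [[-0.69, 0.723, 0.0], [0.723, 0.69, -0.0], [-0.0, 0.0, -1.0]]
ft_force: [-1.8, 0.3, 2.1]
opening: 0.0168
grasp_force: 59.8
```

>>> step_arm(targets=[{"claw": 10,"slide": [-2,-7.5,0.2],"delta_rot": [0,0,0]},{"claw": 10,"slide": [-2,-7.5,0],"delta_rot": [0,0,0]},{"claw": 10,"slide": [-2,-7.5,0],"delta_rot": [0,0,0]},{"claw": 10,"slide": [0,0,0],"delta_rot": [0,0,0]}])

```text
time: 7.98
ee_pos: [0.5255, -0.127, 0.0552]
eef_rot: [[-0.69, 0.724, 0.001], [0.724, 0.69, -0.001], [-0.002, 0.0, -1.0]]
ft_force: [-0.5, 1.0, 6.7]
opening: 0.0171
grasp_force: 60.3
```

>>> step_arm(targets=[{"claw": 10,"slide": [-1.4,-1.4,0],"delta_rot": [0,0,0]},{"claw": 10,"slide": [-1.4,-1.4,0],"delta_rot": [0,0,0]},{"claw": 10,"slide": [0,0,0],"delta_rot": [0,0,0]}])

```text
time: 8.35
ee_pos: [0.5249, -0.1283, 0.0552]
eef_rot: [[-0.69, 0.724, 0.0], [0.724, 0.69, 0.003], [0.002, 0.002, -1.0]]
ft_force: [1.6, 12.0, 10.7]
opening: 0.0171
grasp_force: 60.9
```

>>> step_arm(targets=[{"claw": 10,"slide": [0.7,-0.7,0],"delta_rot": [0,0,0]},{"claw": 10,"slide": [0.7,-0.7,0],"delta_rot": [0,0,0]},{"claw": 10,"slide": [0,0,0],"delta_rot": [0,0,0]}])

```text
time: 8.72
ee_pos: [0.5248, -0.1284, 0.0553]
eef_rot: [[-0.69, 0.724, 0.004], [0.724, 0.69, 0.002], [-0.001, 0.004, -1.0]]
ft_force: [6.6, 12.6, 6.2]
opening: 0.0168
grasp_force: 60.5
```

>>> step_arm(targets=[{"claw": 10,"slide": [0.7,-0.7,0],"delta_rot": [0,0,0]},{"claw": 10,"slide": [0.7,-0.7,0],"delta_rot": [0,0,0]},{"claw": 10,"slide": [0,0,0],"delta_rot": [0,0,0]}])

```text
time: 9.1
ee_pos: [0.5245, -0.1285, 0.0555]
eef_rot: [[-0.69, 0.724, 0.007], [0.724, 0.69, 0.002], [-0.003, 0.006, -1.0]]
ft_force: [10.7, 13.9, 4.4]
opening: 0.0171
grasp_force: 60.2
```

```bash
python3 - <<'E'
from h import *
for i in range(4):
    s=bot.observe();print(s["ft_force"].round(1),s["moment"].round(2),s["ee_pos"].round(4));read_camera("top")
R=s["eef_rot"];print(np.degrees(np.arctan2(R[1,1],R[0,1]))-45,R)
E
```

```text
[10.7 13.9  4.4] [ 2.42 -1.5   0.5 ] [ 0.5245 -0.1285  0.0555]
[10.2 13.4  2.9] [ 2.44 -1.57  0.49] [ 0.5245 -0.1285  0.0555]
[10.4 13.4  3.6] [ 2.37 -1.45  0.46] [ 0.5246 -0.1285  0.0555]
[10.9 14.8  4.7] [ 2.35 -1.52  0.51] [ 0.5245 -0.1285  0.0555]
-1.3972190183308513 [[-0.68963602  0.72412569  0.00664478]
 [ 0.72414812  0.6896426   0.00161056]
 [-0.00341627  0.0059225  -0.99997663]]
```

>>> step_arm(targets=[{"claw": 10,"slide": [2.2,2.1,0],"delta_rot": [0,0,0]},{"claw": 10,"slide": [0,0,0],"delta_rot": [0,0,0]},{"claw": 10,"slide": [0,0,0],"delta_rot": [0,0,0]}])

```text
time: 9.68
ee_pos: [0.5223, -0.1274, 0.0551]
eef_rot: [[-0.69, 0.724, 0.002], [0.724, 0.69, -0.001], [-0.002, 0.001, -1.0]]
ft_force: [4.2, 0.9, 5.4]
opening: 0.017
grasp_force: 60.4
```

```bash
python3 - <<'E'
from h import *
s=bot.observe();print(s["ft_force"].round(1),s["moment"].round(2),s["ee_pos"].round(4))
R=s["eef_rot"];print(np.degrees(np.arctan2(R[1,1],R[0,1]))-45,R)
E
```

```text
[4.2 0.9 5.4] [ 0.17 -0.51  0.  ] [ 0.5223 -0.1274  0.0551]
-1.3691683489399296 [[-0.69000513  0.72380023  0.00247888]
 [ 0.72380034  0.69000872 -0.0010185 ]
 [-0.00244764  0.00109144 -0.99999641]]
```

Friction on the belt was holding it, so x moved 2 mm once y was relieved. I'll seat against the stop first, then the belt.

>>> step_arm(targets=[{"claw": 10,"slide": [0.7,-0.7,0],"delta_rot": [0,0,0]},{"claw": 10,"slide": [0.7,-0.7,0],"delta_rot": [0,0,0]},{"claw": 10,"slide": [0,0,0],"delta_rot": [0,0,0]}])

```text
time: 10.05
ee_pos: [0.5203, -0.1276, 0.0552]
eef_rot: [[-0.69, 0.724, 0.002], [0.724, 0.69, -0.001], [-0.003, 0.001, -1.0]]
ft_force: [4.1, -0.1, 4.6]
opening: 0.0171
grasp_force: 60.4
```

>>> step_arm(targets=[{"claw": 10,"slide": [0.7,-0.7,0],"delta_rot": [0,0,0]},{"claw": 10,"slide": [0.7,-0.7,0],"delta_rot": [0,0,0]},{"claw": 10,"slide": [0,0,0],"delta_rot": [0,0,0]}])

```text
time: 10.42
ee_pos: [0.5184, -0.1276, 0.0552]
eef_rot: [[-0.69, 0.724, 0.003], [0.724, 0.69, -0.001], [-0.003, 0.001, -1.0]]
ft_force: [4.0, -0.2, 5.1]
opening: 0.0171
grasp_force: 60.4
```

```bash
cat > st.py <<'E'
from h import *
s=bot.observe();print(s["ft_force"].round(1),s["moment"].round(2),s["ee_pos"].round(4))
R=s["eef_rot"];print(np.degrees(np.arctan2(R[1,1],R[0,1]))-45,R.round(4)[:,2],s["time"])
E
python3 st.py
```

```text
[ 4.  -0.2  5.1] [ 0.06 -0.57  0.06] [ 0.5184 -0.1276  0.0552]
-1.3631534589352867 [ 0.0025 -0.0014 -1.    ] 10.425
```

>>> step_arm(targets=[{"claw": 10,"slide": [0.7,-0.7,0],"delta_rot": [0,0,0]},{"claw": 10,"slide": [0.7,-0.7,0],"delta_rot": [0,0,0]},{"claw": 10,"slide": [0,0,0],"delta_rot": [0,0,0]}])

```text
time: 10.8
ee_pos: [0.5173, -0.1276, 0.0552]
eef_rot: [[-0.69, 0.724, 0.004], [0.724, 0.69, -0.001], [-0.004, 0.002, -1.0]]
ft_force: [6.2, 1.4, 3.8]
opening: 0.0171
grasp_force: 60.1
```

```bash
python3 st.py
```

```text
[6.2 1.4 3.8] [ 0.15 -0.97  0.09] [ 0.5173 -0.1276  0.0552]
-1.3764730351758203 [ 0.0041 -0.0015 -1.    ] 10.8
```

>>> step_arm(targets=[{"claw": 10,"slide": [0.7,-0.7,0],"delta_rot": [0,0,0]},{"claw": 10,"slide": [0.7,-0.7,0],"delta_rot": [0,0,0]},{"claw": 10,"slide": [0,0,0],"delta_rot": [0,0,0]}])

```text
time: 11.18
ee_pos: [0.517, -0.1275, 0.0556]
eef_rot: [[-0.69, 0.724, 0.007], [0.724, 0.69, -0.002], [-0.006, 0.004, -1.0]]
ft_force: [10.0, 3.1, 2.8]
opening: 0.0169
grasp_force: 59.9
```

```bash
python3 st.py
```

```text
[10.   3.1  2.8] [ 0.6  -1.65  0.19] [ 0.517  -0.1275  0.0556]
-1.388152720076917 [ 0.0074 -0.0017 -1.    ] 11.175
```

>>> step_arm(targets=[{"claw": 10,"slide": [-1.0,-0.9,0.5],"delta_rot": [0,0,0]},{"claw": 10,"slide": [-1.0,-0.9,0.3],"delta_rot": [0,0,0]},{"claw": 10,"slide": [-0.8,-0.8,0],"delta_rot": [0,0,0]},{"claw": 10,"slide": [0,0,0],"delta_rot": [0,0,0]}])

```text
time: 11.68
ee_pos: [0.5172, -0.128, 0.0554]
eef_rot: [[-0.688, 0.725, 0.008], [0.725, 0.688, 0.003], [-0.003, 0.008, -1.0]]
ft_force: [11.7, 19.1, 12.3]
opening: 0.0167
grasp_force: 61.4
```

```bash
python3 st.py
```

```text
[11.7 19.1 12.3] [ 2.95 -1.82  0.26] [ 0.5172 -0.128   0.0554]
-1.4900105466322842 [ 0.0075  0.0032 -1.    ] 11.675
```

>>> step_arm(targets=[{"claw": 10,"slide": [0,0,0],"delta_rot": [0,0,0.015]},{"claw": 10,"slide": [0,0,0],"delta_rot": [0,0,0]}])

```text
time: 11.92
ee_pos: [0.5171, -0.128, 0.0554]
eef_rot: [[-0.679, 0.734, 0.007], [0.734, 0.679, 0.003], [-0.003, 0.007, -1.0]]
ft_force: [12.7, 20.6, 11.8]
opening: 0.0169
grasp_force: 62.4
```

```bash
python3 st.py
```

```text
[12.7 20.6 11.8] [ 2.98 -1.89  1.02] [ 0.5171 -0.128   0.0554]
-2.225076382420113 [ 0.0073  0.0026 -1.    ] 11.925
```

>>> step_arm(targets=[{"claw": 10,"slide": [0,0,0],"delta_rot": [0,0,-0.015]},{"claw": 10,"slide": [0,0,0],"delta_rot": [0,0,-0.015]},{"claw": 10,"slide": [0,0,0],"delta_rot": [0,0,0]}])

```text
time: 12.3
ee_pos: [0.517, -0.1282, 0.0553]
eef_rot: [[-0.699, 0.715, 0.007], [0.715, 0.699, 0.003], [-0.003, 0.007, -1.0]]
ft_force: [12.1, 16.4, 12.1]
opening: 0.017
grasp_force: 61.4
```

```bash
python3 st.py
```

```text
[12.1 16.4 12.1] [ 2.67 -1.6  -0.36] [ 0.517  -0.1282  0.0553]
-0.683162113115003 [ 0.0072  0.003  -1.    ] 12.3
```

Rocking the yaw gives a restoring moment both ways, with no shift in position: the square is flush on both faces at a yaw of about -1.1°. Next I'll level the tilt, then press firmly and hold.

>>> step_arm(targets=[{"claw": 10,"slide": [0,0,0],"delta_rot": [0.007,0,0.007]},{"claw": 10,"slide": [0,-1.5,0.3],"delta_rot": [0.002,0,0]},{"claw": 10,"slide": [0,-1.5,0],"delta_rot": [0.002,0,0]},{"claw": 10,"slide": [0,0,0],"delta_rot": [0,0,0]}])

```text
time: 12.8
ee_pos: [0.5169, -0.1283, 0.0553]
eef_rot: [[-0.693, 0.721, 0.003], [0.721, 0.693, -0.002], [-0.004, 0.001, -1.0]]
ft_force: [18.3, 27.9, 10.0]
opening: 0.0168
grasp_force: 61.4
```

```bash
python3 st.py
```

```text
[18.3 27.9 10. ] [ 4.83 -3.    0.17] [ 0.5169 -0.1283  0.0553]
-1.1404200549722177 [ 0.0033 -0.0019 -1.    ] 12.8
```

>>> step_arm(targets=[{"claw": 10,"slide": [1,-1,0.5],"delta_rot": [0,0,0]},{"claw": 10,"slide": [0.5,-0.5,0],"delta_rot": [0,0,0]},{"claw": 10,"slide": [0,0,0],"delta_rot": [0,0,0]},{"claw": 10,"slide": [0,0,0],"delta_rot": [0,0,0]},{"claw": 10,"slide": [0,0,0],"delta_rot": [0,0,0]},{"claw": 10,"slide": [0,0,0],"delta_rot": [0,0,0]},{"claw": 10,"slide": [0,0,0],"delta_rot": [0,0,0]},{"claw": 10,"slide": [0,0,0],"delta_rot": [0,0,0]}])

```text
time: 13.8
ee_pos: [0.5168, -0.1284, 0.0553]
eef_rot: [[-0.693, 0.721, 0.007], [0.721, 0.693, -0.002], [-0.007, 0.003, -1.0]]
ft_force: [23.0, 30.7, 10.1]
opening: 0.0169
grasp_force: 61.4
```

>>> step_arm(targets=[{"claw": 10,"slide": [0,0,0],"delta_rot": [0,0,0]},{"claw": 10,"slide": [0,0,0],"delta_rot": [0,0,0]},{"claw": 10,"slide": [0,0,0],"delta_rot": [0,0,0]},{"claw": 10,"slide": [0,0,0],"delta_rot": [0,0,0]},{"claw": 10,"slide": [0,0,0],"delta_rot": [0,0,0]},{"claw": 10,"slide": [0,0,0],"delta_rot": [0,0,0]}])

```text
time: 14.55
ee_pos: [0.5169, -0.1284, 0.0553]
eef_rot: [[-0.693, 0.721, 0.007], [0.721, 0.693, -0.002], [-0.007, 0.003, -1.0]]
ft_force: [24.0, 30.6, 11.1]
opening: 0.0171
grasp_force: 61.4
```

```bash
python3 st.py
```

```text
[24.  30.6 11.1] [ 5.22 -3.5   0.21] [ 0.5169 -0.1284  0.0553]
-1.1541730305435962 [ 0.007  -0.0024 -1.    ] 14.55
```

Pressed for over a second at about 24 N on the stop and 31 N on the belt. I'll relieve the push before opening.

>>> step_arm(targets=[{"claw": 10,"slide": [-0.1,2,0],"delta_rot": [-0.003,0,0]},{"claw": 10,"slide": [-0.1,2,0],"delta_rot": [-0.003,0,0]},{"claw": 10,"slide": [0,0,0],"delta_rot": [0,0,0]}])

```text
time: 14.92
ee_pos: [0.517, -0.1282, 0.0552]
eef_rot: [[-0.694, 0.72, 0.006], [0.72, 0.694, -0.002], [-0.006, 0.003, -1.0]]
ft_force: [13.0, 16.3, 15.9]
opening: 0.0169
grasp_force: 62.2
```

```bash
python3 st.py
```

```text
[13.  16.3 15.9] [ 2.73 -1.77  0.06] [ 0.517  -0.1282  0.0552]
-1.030748377261716 [ 0.0061 -0.0018 -1.    ] 14.925
```

>>> step_arm(targets=[{"claw": 10,"slide": [-0.1,1.3,-0.5],"delta_rot": [-0.002,0,0]},{"claw": 10,"slide": [-0.1,1.2,-0.3],"delta_rot": [-0.001,0,0]},{"claw": 10,"slide": [0,0,0],"delta_rot": [0,0,0]}])

```text
time: 15.3
ee_pos: [0.5171, -0.1281, 0.0552]
eef_rot: [[-0.695, 0.719, 0.005], [0.719, 0.695, -0.002], [-0.004, 0.002, -1.0]]
ft_force: [9.1, 7.4, 10.9]
opening: 0.0167
grasp_force: 61.5
```

```bash
python3 st.py
```

```text
[ 9.1  7.4 10.9] [ 1.17 -1.11 -0.05] [ 0.5171 -0.1281  0.0552]
-0.97196182365456 [ 0.0047 -0.0016 -1.    ] 15.3
```

>>> step_arm(targets=[{"claw": 10,"slide": [-0.7,0.7,-0.3],"delta_rot": [0,0,0]},{"claw": 10,"slide": [0,0,0],"delta_rot": [0,0,0]},{"claw": 10,"slide": [0,0,0],"delta_rot": [0,0,0]}], newtons=20)

```text
time: 15.68
ee_pos: [0.5171, -0.1281, 0.0552]
eef_rot: [[-0.695, 0.719, 0.003], [0.719, 0.695, -0.001], [-0.003, 0.001, -1.0]]
ft_force: [6.8, 6.3, 9.6]
opening: 0.0169
grasp_force: 61.3
```

>>> step_arm(targets=[{"claw": 28,"slide": [0,0,0],"delta_rot": [0,0,0]},{"claw": 35,"slide": [0,0,0],"delta_rot": [0,0,0]},{"claw": 45,"slide": [0,0,0],"delta_rot": [0,0,0]},{"claw": 50,"slide": [0,0,0],"delta_rot": [0,0,0]}])

```text
time: 16.18
ee_pos: [0.5144, -0.1281, 0.0538]
eef_rot: [[-0.696, 0.718, -0.003], [0.718, 0.696, -0.001], [0.001, -0.003, -1.0]]
ft_force: [-0.1, -0.1, 0.5]
opening: 0.0426
grasp_force: 0.0
```

```bash
python3 st.py
```

```text
[-0.1 -0.1  0.5] [ 0.03  0.01 -0.  ] [ 0.5144 -0.1281  0.0538]
-0.8918246385805162 [-0.0025 -0.0012 -1.    ] 16.175
```

>>> step_arm(targets=[{"claw": 50,"slide": [0,0,-8],"delta_rot": [0,0,0]},{"claw": 50,"slide": [0,0,-20],"delta_rot": [0,0,0]},{"claw": 50,"slide": [0,0,-35],"delta_rot": [0,0,0]},{"claw": 50,"slide": [0,0,-40],"delta_rot": [0,0,0]},{"claw": 50,"slide": [0,0,-40],"delta_rot": [0,0,0]},{"claw": 50,"slide": [0,0,-20],"delta_rot": [0,0,0]},{"claw": 50,"slide": [20,20,0],"delta_rot": [0,0,0]},{"claw": 50,"slide": [0,0,0],"delta_rot": [0,0,0]}])

```text
time: 17.18
ee_pos: [0.5153, -0.0984, 0.2178]
eef_rot: [[-0.697, 0.717, -0.001], [0.717, 0.697, -0.001], [-0.0, -0.002, -1.0]]
ft_force: [-0.0, -0.6, -0.2]
opening: 0.0428
grasp_force: 0.0
```

```bash
python3 - <<'E'
from h import *
s,w=snap("w6");print(s["time"],s["ee_pos"],s["ft_force"])
a=w["image"][80:384,40:400];cv2.imwrite("pics/crop6.png",cv2.resize(a[:,:,::-1],(710,600),interpolation=cv2.INTER_CUBIC))
E
```

```text
17.175 [ 0.51531915 -0.09835419  0.21784021] [-0.01588421 -0.64069565 -0.21315244]
```

View pics/crop6.png

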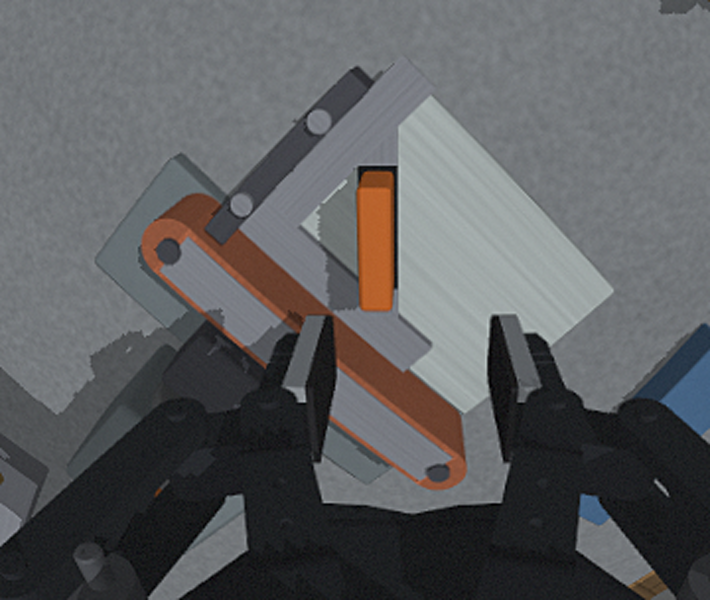

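The square lies flat with its corner at about (243,222) in the crop, and no strip of rest shows between its legs and the stop or belt. The gripper is clear, so I'm handing in.

```bash
python3 -c "
from h import *
print(finish_job())"
```

```text
the job is handed in; nothing more can be done
None
```

I pressed the large silver square into the belt–stop corner for over a second (about 24 N on the stop, 31 N on the belt), then released it. The last image shows it flat with no visible gap; the gauge was left untouched, and the job was handed in at about 17 s.

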